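# Lock the trimming stand and chuck a specimen disc

### The job

Set up the resin sample for trimming: first slide the stand's index bolt fully home into the notched plate so that the spindle cannot turn, then take the specimen disc that carries the resin block from its holder by the disc and lower its stem into the open chuck until the disc sits flat on the chuck's nose. Finally turn the knurled chuck sleeve clockwise (seen from above) until the three jaws grip the stem firmly, and let go. Do not touch the resin block, and leave the bare disc and the small things nearby where they are.

Things in the scene. Friction and masses are not known exactly. Their poses are not given: they have to be found in the camera images.
- stand: grey trimming stand, fixed to the worktop; base plate 110 x 212 mm, 12 mm high. Origin on the vertical spindle axis at worktop height; its own +y points from the spindle along the bolt. Two aluminium bolt guides (30 mm wide, 12 mm thick, 46 mm high) stand 63 and 130 mm from the axis along +y. On the spindle: index plate, chuck sleeve and chuck nose, one above the other
- bolt (a joint): travel of the index bolt toward the spindle, m: near 0 = withdrawn (as it starts), 0.020 = fully home, its nose 17 mm deep in a notch. It slides along the stand's -y direction with about 1.5 N of friction and stays where it is left. A notch is in line with it at the start
- bolt_knob (a point): middle of the upright black knob on the bolt (15 mm across, from 50 to 74 mm high; this point 62 mm high); the knob moves with the bolt, between the two guides
- spindle (a joint): angle of the spindle in the stand, rad, positive clockwise from above; 0 = a notch in line with the bolt. Its steel index plate is 96 mm across, 30 to 40 mm high, with eight rim notches 13 mm wide and 20 mm deep. While the bolt is withdrawn the spindle turns freely, and turning the sleeve only spins the spindle
- sleeve (a joint): angle of the chuck sleeve on the spindle, rad, positive clockwise from above: 0 (jaws open, 19 mm between them) to 3.0; each radian closes every jaw by 1.75 mm. The jaws meet a 12 mm stem at about 2.0; from there it gets stiff, and at 2.4 or more the grip is firm. It keeps its place when let go (friction 0.12 N m)
- sleeve_grip (a point): point on the chuck's axis, 67 mm high, in the dark knurled sleeve (54 mm across, 49 to 80 mm high). The sleeve is taken from above with the fingers on either side of the disc; the fingertips must stay above the index plate (40 mm high)
- chuck_face (a point): centre of the flat top of the steel chuck nose (28 mm across, 92 mm high), on which the disc's underside rests. Its z points up; the bore below is 22 mm wide, with the three jaws in it, and over 40 mm deep
- jaw1: dark steel chuck jaw, one of three at 120 degrees in the nose, 6.5 mm wide and 25 mm tall; origin on the spindle axis at worktop height moved by the jaw's travel
- jaw2: second jaw, the same
- jaw3: third jaw, the same
- disc_block: white plastic holder for specimen discs, 54 x 180 x 26 mm, fixed; origin under its centre, long side along its y. Three holes 13.5 mm wide and 20 mm deep in a row, at y = -60, 0 and +60 mm; the discs stand in the outer two
- sample_disc: the specimen disc to mount: aluminium disc 31 mm across and 10 mm thick with a steel stem (12 mm across, 28 mm long) below it and the amber resin block on it; 73 g. Origin at the centre of the disc's underside, z up, stem along -z. In its holder the underside stands 34 mm high, 8 mm above the holder
- resin: the resin block glued on the sample disc: 15 x 13 mm, 11 mm high, trimmed to a blunt pyramid; origin under its centre. It must not be touched by the fingers
- bare_disc: a like specimen disc without a block, in the other outer hole; it stays there
- tweezers: steel tweezers 115 mm long, lying on the worktop; bystander
- weigh_boat: hexagonal white weigh boat, 72 mm, 10 mm high; bystander
- petri: petri dish 72 mm across, 14 mm high; bystander
Not all that is in view belongs to the job. Leave any purple look-alike of the sample_disc alone.

How it is judged:
By the outcome, as a careful person would: the job done as asked, in the order asked, and still so for the second after the job is handed in, with the robot touching nothing.
It also fails if it takes over 64 s, if anything falls off the work surface, if the arm or the gripper's body presses on something with over 40 N, if the wrist force passes 120 N, or if a joint passes its speed limit or range.

### The arm

A 7-joint arm with a two-finger parallel gripper is mounted at the origin on a cart in front of the work surface, level with it; the furniture and walls round the work are solid. World frame = base frame: x ahead of the robot, y to its left, z up, the work surface at z = 0. Lengths are in m, angles in rad, forces in N, time in s.
With the tool pointing down it reaches from about 0.35 to 0.9 m from the base axis. Payload 8.1 kg.
Tool frame: the origin (TCP) lies midway between the tips of the shut fingers; the grasp point (between the pads) lies 19 mm behind it; z points along the fingers, y is the line along which they close (so a half turn about z gives the same grasp; the last joint's range is limited). The gripper opens to 85 mm and grips with 20 to 120 N. Pads are 22 mm wide; open, the fingers measure 114 mm over their backs; the gripper's body (76 mm by 85 mm) begins 54 mm behind the grasp point. The pads swing forward as they close: fully open they stand 13 mm farther back than shut.
Start: joints at [-1.297, 0.434, 0.025, 1.573, -0.012, 1.134, -0.075], TCP at [0.23, 0.581, 0.231] pointing down, gripper open.
Joint ranges: [-2.62, 2.62], [-0.44, 2.09], [-1.27, 1.32], [0.08, 2.57], [-1.32, 4.46], [0.12, 2], [-2.74, 2.74]. Speed limits (rad/s): [2.22, 2.22, 3.01, 3.01, 3.14, 3.14, 3.14].

### API

Orientations are given as a 3x3 rotation matrix whose columns are the frame's x, y, z axes.
In Python, from bench import manip, imaging gives the robot as it stands. The module is installed in compiled form; this text tells all that it offers.
- The arm moves only by the tool servo_tool, never from a script. Its argument "steps" is a list of rows, each an object of numbers: "dx", "dy", "dz": the shift along the tool's x, y, z in m; "ax", "ay", "az": the turn, a rotation vector about the tool's x, y, z in rad; "jaw": the closure, from 0 (fully open) to 1 (shut). A call has 1 to 12 rows; each row shifts and turns the commanded pose from where the row before left it, along the tool's axes as they then stand; what a row does not reach is not made up. A row lasts 1/12 s, in which the tool goes at most 41.7 mm and 7.16 degrees, less where a joint would pass 70% of its speed; a pose out of reach is approached as far as the arm can. A call with a gripper value outside its range is refused whole. The fingers move at their own pace and stop on an object; "grip_force" is the grip in N (left out, the last holds). Time passes only in rows, so rows that do not move let the fingers close. It gives the time, the measured TCP pose, the force, the opening and the grip force at its end, in the units of the state.
- manip.read_state(): the state, without advancing time (a new reading comes with each control period).
- imaging.snapshot(name): name is "scene" or "top" or "wrist"; returns the picture (384x512x3 uint8, blue, green, red); there is no depth.
- imaging.calibration(name): a dict with "mtx" (3x3 intrinsics, pixels), "rvec" (rotation vector, rad) and "tvec" (3), from world to camera coordinates, as OpenCV has them. Camera axes: x right, y down, z forward; pixel columns grow to the right and rows downward; lengths in m; the calibration is good to about 2 mm. A picture is of the moment at which its call begins: read the wrist's pose just before it. calibration takes no time and is no camera call; for the wrist camera it gives the pose at the moment of the call.
- manip.job_done(): hands the job in; it is judged then, once.
The state is a dict: "t": time; "joint_positions": joint angles; "joint_velocities": joint speeds; "effort": joint torques, N m; "position": TCP position; "orientation": TCP orientation; "wrist_force": force on the tool from outside, world axes, zero at the start; "wrist_torque": the same for the moment, N m; "gripper_width": finger opening in m; "grip_force": force on a finger pad.
Only numpy, scipy, OpenCV 4.12 (cv2) and the standard library are available. Lean on these libraries where they do the work, as an engineer would, in place of code of your own. Each camera call takes 0.05 s, during which the arm holds its last target. There are 200 camera calls.

## Working session

There is one attempt and no reset: what is moved stays moved. The work goes in short steps, Python scripts to look and compute and a tool call to move; the robot and the scene stay as the last step left them, time stands still between calls to the robot, and variables do not carry over. Pictures are saved under pics/ and viewed, at most 10 in all, crops included, and the job is handed in when it is done.

Besides the shell and the picture viewer there is one more tool, called by a JSON object that holds its "name" and its "arguments". servo_tool: Moves the arm, as the interface text tells. Its arguments: {"type":"object","properties":{"steps":{"type":"array","items":{"type":"object","properties":{"dx":{"type":"number"},"dy":{"type":"number"},"dz":{"type":"number"},"ax":{"type":"number"},"ay":{"type":"number"},"az":{"type":"number"},"jaw":{"type":"number"}}}},"grip_force":{"type":"number"}},"required":["steps"]}

```bash
mkdir -p pics
cat > h.py <<'E'
import numpy as np, cv2
from bench import manip, imaging
def cal(n):
    c=imaging.calibration(n); R,_=cv2.Rodrigues(np.array(c["rvec"],float)); return np.array(c["mtx"]),R,np.array(c["tvec"],float).ravel()
def ray(c,uv,z):
    K,R,t=c; o=-R.T@t; d=R.T@np.linalg.inv(K)@np.array([uv[0],uv[1],1.]); return o+d*(z-o[2])/d[2]
def proj(c,p):
    K,R,t=c; q=K@(R@np.array(p,float)+t); return q[:2]/q[2]
E
python3 - <<'E'
from h import *
ims={n:imaging.snapshot(n) for n in("scene","top","wrist")}
for n,i in ims.items():
    cv2.imwrite(f"pics/{n}0.png",i); c=cal(n); print(n,-c[1].T@c[2],c[1][2],c[0][0,0])
s=manip.read_state();print(s)
E
```

```text
scene [-0.00102491 -0.73946729  0.91956383] [ 0.39550984  0.68143356 -0.61580862] 425.4641164253577
top [0.36298078 0.14772853 1.17858897] [ 0.13577076  0.01341817 -0.99064941] 421.97548274309
wrist [0.16045296 0.60981726 0.37382283] [ 0.27129043 -0.10828131 -0.95638729] 284.99094263890424
{'t': 0.15, 'joint_positions': array([-1.2966079 ,  0.43507963,  0.02497373,  1.57388308, -0.01159588,
        1.1340476 , -0.07510443]), 'joint_velocities': array([ 0.00277548, -0.00224434,  0.0004422 , -0.00218773, -0.00185559,
       -0.00088629, -0.00035948]), 'effort': array([ 9.36968863e-04, -6.70883274e+01,  1.02543242e+00, -3.16448987e+01,
        1.56391400e-02,  9.04764369e-03, -5.00904662e-05]), 'position': array([0.22985825, 0.58076595, 0.23069783]), 'orientation': array([[-9.29825006e-01,  3.68001809e-01, -3.55275372e-04],
       [ 3.68001961e-01,  9.29824211e-01, -1.22214704e-03],
       [-1.19408678e-04, -1.26712491e-03, -9.99999190e-01]]), 'wrist_force': array([-0.54572311,  0.39313447, -0.15880312]), 'wrist_torque': array([ 0.01995892,  0.01987295, -0.00269053]), 'grip_force': 0.0, 'gripper_width': 0.08555138694648137}
```

View pics/top0.png

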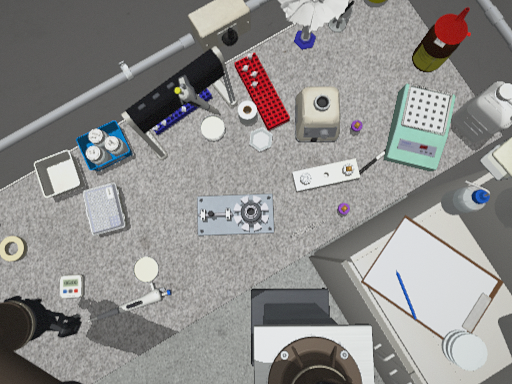

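View pics/scene0.png

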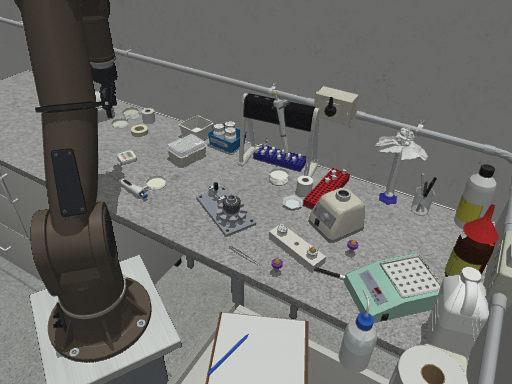

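The top view shows the stand with its spindle near (251,212) and its bolt knob near (210,214). The holder is centred near (326,174), with the amber sample disc near (348,168) and the bare disc near (305,179). The purple look-alikes are at (357,126) and (343,209). The scene view agrees.

Run:
```python
from h import *
a=cv2.imread("pics/top0.png")
c=a[150:245,190:370]
cv2.imwrite("pics/topc.png",cv2.resize(c,None,fx=4.4,fy=4.4,interpolation=cv2.INTER_CUBIC))
c=cal("top")
# base plate corners by colour (blue-grey), holder by white
hsv=cv2.cvtColor(a,cv2.COLOR_BGR2HSV)
def rect(m,roi,z,k=3):
    M=np.zeros_like(m);y0,y1,x0,x1=roi;M[y0:y1,x0:x1]=m[y0:y1,x0:x1]
    M=cv2.morphologyEx(M,cv2.MORPH_OPEN,np.ones((k,k)))
    cs=max(cv2.findContours(M,0,2)[0],key=cv2.contourArea)
    h=cs.reshape(-1,2)
    w=np.array([ray(c,p,z)[:2] for p in h],np.float32)
    print(cv2.minAreaRect(h.astype(np.float32)),cv2.minAreaRect(w)); return
b,g,r=[a[...,i].astype(int) for i in range(3)]
rect(((b-r>14)).astype(np.uint8)*255,(185,245,190,280),.012)
rect(((a.min(2)>205)).astype(np.uint8)*255,(150,200,285,370),.026)
am=((r-b>60)&(g>b)).astype(np.uint8)
M=am*0;M[155:185,335:362]=am[155:185,335:362]
ys,xs=np.nonzero(M);print(xs.mean(),ys.mean(),len(xs),ray(c,(xs.mean(),ys.mean()),.053))
for uv,z in(((251,212),.092),((210,214),.074)):print(uv,ray(c,uv,z))
```

```text
((220.33633422851562, 225.41659545898438), (16.7750186920166, 44.899940490722656), 87.95458984375) ((0.4225432574748993, 0.24751392006874084), (0.04621947184205055, 0.12399234622716904), 1.3607583045959473)
((325.8995056152344, 174.03524780273438), (19.20486831665039, 64.45650482177734), 77.79953002929688) ((0.5599615573883057, -0.04588921368122101), (0.05351772904396057, 0.178309828042984), 11.529086112976074)
348.3333333333333 168.33333333333334 21 [ 0.57004251 -0.10230896  0.053     ]
(251, 212) [0.45197783 0.16147117 0.092     ]
(210, 214) [0.44953981 0.26938173 0.074     ]
```

View pics/topc.png

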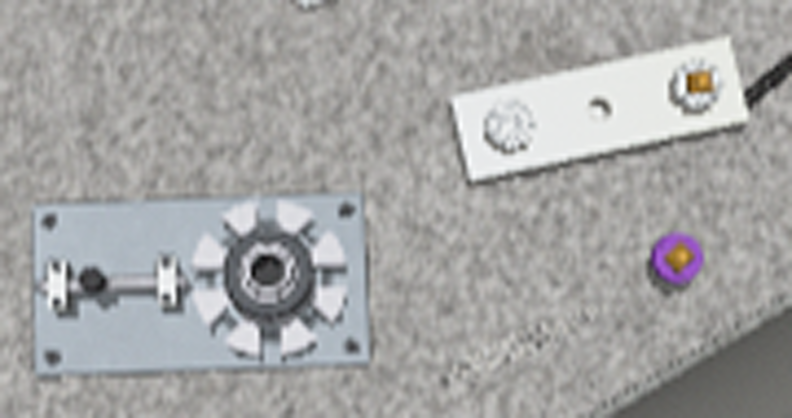

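The crop shows the bolt knob at crop (92,280), the guides at (57,286) and (170,281), and the chuck bore at (267,266). The sample disc is at (697,84). I'll move over the stand and square the tool to the bolt.

{"name": "servo_tool", "arguments": {"steps": [{"dx":-0.028,"dy":-0.0204,"jaw":0},{"dx":-0.028,"dy":-0.0204},{"dx":-0.028,"dy":-0.0204},{"dx":-0.028,"dy":-0.0204},{"dx":-0.028,"dy":-0.0204},{"dx":-0.028,"dy":-0.0204},{"dx":-0.028,"dy":-0.0204},{"dx":-0.028,"dy":-0.0204},{"dx":-0.028,"dy":-0.0204},{"dx":-0.028,"dy":-0.0204},{"dx":-0.028,"dy":-0.0204},{"dx":-0.028,"dy":-0.0204}]}}

```text
invalid input
```

{"name": "servo_tool", "arguments": {"steps": [{"az":0.115},{"az":0.115},{"az":0.115},{"az":0.115},{"az":0.115},{"az":0.115},{"az":0.115},{"az":0.115},{"az":0.115},{"az":0.112},{},{}]}}

```text
invalid input
```

```bash
cat >> h.py <<'E'
def st():
    s=manip.read_state(); print("t",round(s["t"],2),"p",s["position"].round(4),"yaw_y",np.degrees(np.arctan2(*s["orientation"][1::-1,1])).round(2),"z",s["orientation"][:,2].round(3),"q",s["joint_positions"].round(2),"F",s["wrist_force"].round(1),"w",round(s["gripper_width"],4)); return s
def go(p,yaw=None):
    s=st(); d=np.array(p)-s["position"]; print("tool delta",(s["orientation"].T@d).round(4))
E
python3 - <<'E'
from h import *
st(); c=cal("wrist"); i=imaging.snapshot("wrist"); cv2.imwrite("pics/w1.png",i); np.savez("pics/w1.npz",*c)
cv2.imwrite("pics/w1v.png",cv2.resize(i,None,fx=1.5,fy=1.5))
t=cal("top")
for n,p,z in(("c1",(36,207),.012),("c2",(362,194),.012),("c3",(370,360),.012),("c4",(36,374),.012),("g1",(57,286),.046),("g2",(170,281),.046),("bore",(267,266),.092),("knob",(92,280),.074),("disc",(695,86),.044),("resin",(699,83),.053),("bare",(510,124),.044)):
    uv=(190+(p[0]+.5)/4.4-.5,150+(p[1]+.5)/4.4-.5); print(n,ray(t,uv,z).round(4),"wristpx",proj(c,ray(t,uv,z)).round(1))
E
```

```text
t 0.15 p [0.2299 0.5808 0.2307] yaw_y 68.41 z [-0.    -0.001 -1.   ] q [-1.3   0.44  0.02  1.57 -0.01  1.13 -0.08] F [-0.5  0.4 -0.2] w 0.0856
c1 [0.5032 0.3104 0.012 ] wristpx [166.9 377.2]
c2 [0.5088 0.1037 0.012 ] wristpx [ 62. 413.]
c3 [0.4042 0.1006 0.012 ] wristpx [ 25.  370.1]
c4 [0.3979 0.3098 0.012 ] wristpx [135.7 329. ]
g1 [0.4503 0.2925 0.046 ] wristpx [133.1 376. ]
g2 [0.4525 0.2233 0.046 ] wristpx [ 93.8 389.9]
bore [0.457  0.1632 0.092 ] wristpx [ 40.  435.3]
knob [0.4515 0.268  0.074 ] wristpx [109.9 399.4]
disc [ 0.5694 -0.1021  0.044 ] wristpx [-30.6 486.3]
resin [ 0.5696 -0.1027  0.053 ] wristpx [-35.8 493. ]
bare [0.5472 0.0128 0.044 ] wristpx [ 16.4 462.1]
```

View pics/w1v.png

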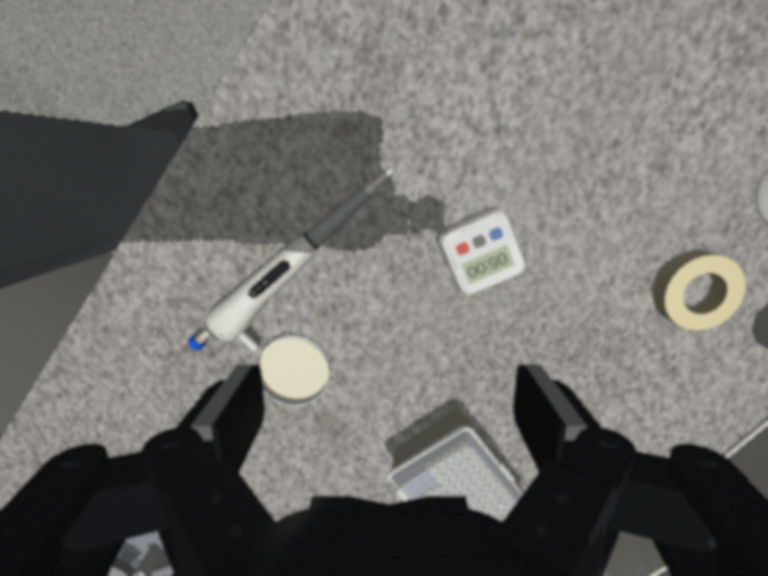

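The move calls were refused, so this wrist view is from the start pose: timer, petri lid and fingers, with no stand. I'll retry with fully filled rows.

{"name": "servo_tool", "arguments": {"grip_force": 40, "steps": [{"dx":-0.028,"dy":-0.0204,"dz":0,"ax":0,"ay":0,"az":0,"jaw":0},{"dx":-0.028,"dy":-0.0204,"dz":0,"ax":0,"ay":0,"az":0,"jaw":0},{"dx":-0.028,"dy":-0.0204,"dz":0,"ax":0,"ay":0,"az":0,"jaw":0},{"dx":-0.028,"dy":-0.0204,"dz":0,"ax":0,"ay":0,"az":0,"jaw":0},{"dx":-0.028,"dy":-0.0204,"dz":0,"ax":0,"ay":0,"az":0,"jaw":0},{"dx":-0.028,"dy":-0.0204,"dz":0,"ax":0,"ay":0,"az":0,"jaw":0},{"dx":-0.028,"dy":-0.0204,"dz":0,"ax":0,"ay":0,"az":0,"jaw":0},{"dx":-0.028,"dy":-0.0204,"dz":0,"ax":0,"ay":0,"az":0,"jaw":0},{"dx":-0.028,"dy":-0.0204,"dz":0,"ax":0,"ay":0,"az":0,"jaw":0},{"dx":-0.028,"dy":-0.0204,"dz":0,"ax":0,"ay":0,"az":0,"jaw":0},{"dx":-0.028,"dy":-0.0204,"dz":0,"ax":0,"ay":0,"az":0,"jaw":0},{"dx":-0.028,"dy":-0.0204,"dz":0,"ax":0,"ay":0,"az":0,"jaw":0}]}}

```text
t: 1.2
position: [0.4529, 0.2283, 0.2314]
orientation: [[-0.93, 0.368, 0.0], [0.368, 0.93, 0.0], [-0.0, 0.0, -1.0]]
wrist_force: [0.6, 0.7, 0.6]
gripper_width: 0.0853
grip_force: 0.0
```

{"name": "servo_tool", "arguments": {"grip_force": 40, "steps": [{"az":0.115,"jaw":0},{"az":0.115,"jaw":0},{"az":0.115,"jaw":0},{"az":0.115,"jaw":0},{"az":0.115,"jaw":0},{"az":0.115,"jaw":0},{"az":0.115,"jaw":0},{"az":0.115,"jaw":0},{"az":0.115,"jaw":0},{"az":0.112,"jaw":0}]}}

```text
invalid input
```

Run:
```python
from h import *
st(); c=cal("wrist"); i=imaging.snapshot("wrist"); cv2.imwrite("pics/w2.png",i); np.savez("pics/w2.npz",*c)
cv2.imwrite("pics/w2v.png",cv2.resize(i,None,fx=1.5,fy=1.5))
for p in((.457,.1632,.092),(.4515,.268,.074)):print(proj(c,p)*1.5)
```

```text
t 1.2 p [0.4529 0.2283 0.2314] yaw_y 68.41 z [ 0.  0. -1.] q [-0.72  0.24  0.18  1.87 -0.05  1.04  0.68] F [0.6 0.7 0.6] w 0.0853
[302.19720608 312.55489571]
[437.31016049 246.23078629]
```

View pics/w2v.png

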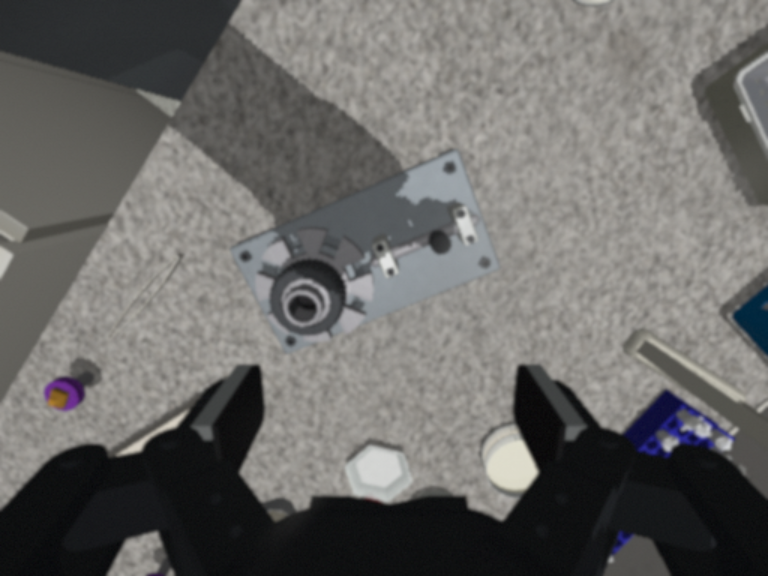

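The stand shows clearly in this wrist view: nose centre near (305,300), knob top near (440,241), and outer/inner guides near (465,225) and (386,258) in the 1.5x picture. The last call was refused, so rows evidently need every key.

Run:
```python
from h import *
i=cv2.imread("pics/w2.png"); c=cal("wrist")
cv2.imwrite("pics/w2c.png",cv2.resize(i[95:240,150:335],None,fx=4.2,fy=4.2,interpolation=cv2.INTER_CUBIC))
f=lambda p:((p[0]+.5)/1.5-.5,(p[1]+.5)/1.5-.5)
for n,p,z in(("nose",(305,300),.092),("knob",(440,241),.074),("g_out",(465,225),.046),("g_in",(386,258),.046),("c",(234,247),.012),("c",(456,150),.012),("c",(497,268),.012),("c",(290,350),.012)):print(n,ray(c,f(p),z).round(4))
```

```text
nose [0.453  0.1611 0.092 ]
knob [0.4532 0.2632 0.074 ]
g_out [0.4548 0.2864 0.046 ]
g_in [0.4561 0.2204 0.046 ]
c [0.4052 0.0996 0.012 ]
c [0.4019 0.3031 0.012 ]
c [0.5078 0.3037 0.012 ]
c [0.5107 0.1017 0.012 ]
```

View pics/w2c.png

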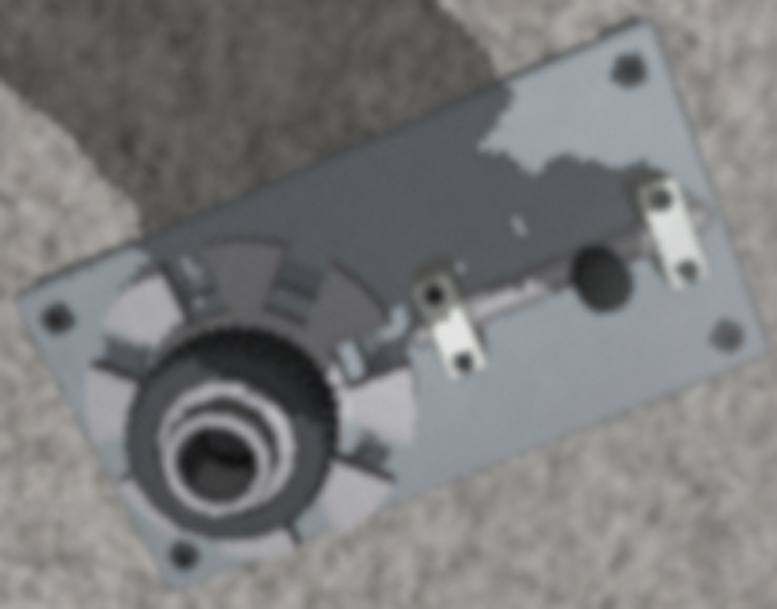

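{"name": "servo_tool", "arguments": {"grip_force": 40, "steps": [{"dx":0,"dy":0,"dz":0,"ax":0,"ay":0,"az":0.115,"jaw":0},{"dx":0,"dy":0,"dz":0,"ax":0,"ay":0,"az":0.115,"jaw":0},{"dx":0,"dy":0,"dz":0,"ax":0,"ay":0,"az":0.115,"jaw":0},{"dx":0,"dy":0,"dz":0,"ax":0,"ay":0,"az":0.115,"jaw":0},{"dx":0,"dy":0,"dz":0,"ax":0,"ay":0,"az":0.115,"jaw":0},{"dx":0,"dy":0,"dz":0,"ax":0,"ay":0,"az":0.115,"jaw":0},{"dx":0,"dy":0,"dz":0,"ax":0,"ay":0,"az":0.115,"jaw":0},{"dx":0,"dy":0,"dz":0,"ax":0,"ay":0,"az":0.115,"jaw":0},{"dx":0,"dy":0,"dz":0,"ax":0,"ay":0,"az":0.115,"jaw":0},{"dx":0,"dy":0,"dz":0,"ax":0,"ay":0,"az":0.115,"jaw":0}]}}

```text
t: 2.08
position: [0.4521, 0.23, 0.2312]
orientation: [[-0.038, 0.999, -0.0], [0.999, 0.038, -0.0], [-0.0, -0.0, -1.0]]
wrist_force: [-0.3, 0.5, 0.4]
gripper_width: 0.0854
grip_force: 0.0
```

The crop shows the nose top centre at crop (213,462), the knob top at (604,274), and guide tops at (670,230) and (452,326). I'll recompute and combine with a fresh wrist view.

Run:
```python
from h import *
d=np.load("pics/w2.npz"); c=(d["arr_0"],d["arr_1"],d["arr_2"])
for n,p,z in(("nose",(213,462),.092),("knob",(604,274),.074),("g_out",(670,230),.046),("g_in",(452,326),.046),("c",(15,300),.012),("c",(645,18),.012),("c",(775,348),.012),("c",(175,590),.012)):
    print(n,ray(c,(150+(p[0]+.5)/4.2-.5,95+(p[1]+.5)/4.2-.5),z).round(4))
s=st(); c=cal("wrist"); i=imaging.snapshot("wrist"); cv2.imwrite("pics/w3.png",i); np.savez("pics/w3.npz",*c)
print(proj(c,(.456,.162,.092)),proj(c,(.4525,.265,.074)))
# knob mask: dark blob near prediction
u,v=proj(c,(.4525,.265,.074)).astype(int)
g=i.max(2); m=np.zeros_like(g); m[v-16:v+17,u-16:u+17]=(g[v-16:v+17,u-16:u+17]<45)*255
n,l,stt,ce=cv2.connectedComponentsWithStats(m)
for k in range(1,n):
    if stt[k,4]>20: print(stt[k],ce[k],ray(c,ce[k],.074),ray(c,ce[k],.062))
```

```text
nose [0.4528 0.1639 0.092 ]
knob [0.4479 0.2714 0.074 ]
g_out [0.4491 0.2937 0.046 ]
g_in [0.4521 0.2282 0.046 ]
c [0.4021 0.1032 0.012 ]
c [0.3954 0.3103 0.012 ]
c [0.5027 0.3161 0.012 ]
c [0.5085 0.1067 0.012 ]
t 2.08 p [0.4521 0.23   0.2312] yaw_y 2.19 z [-0. -0. -1.] q [-0.88  0.24  0.38  1.88 -0.1   1.04 -0.42] F [-0.3  0.5  0.4] w 0.0854
[260.12213759 243.79292929] [260.60151278 147.07987071]
```

{"name": "servo_tool", "arguments": {"grip_force": 30, "steps": [{"dx":0.019,"dy":0,"dz":0.02,"ax":0,"ay":0,"az":0.005,"jaw":0},{"dx":0.019,"dy":0,"dz":0.036,"ax":0,"ay":0,"az":0,"jaw":0},{"dx":0,"dy":0,"dz":0.036,"ax":0,"ay":0,"az":0,"jaw":0},{"dx":0,"dy":0,"dz":0.036,"ax":0,"ay":0,"az":0,"jaw":0},{"dx":0,"dy":0,"dz":0.036,"ax":0,"ay":0,"az":0,"jaw":0},{"dx":0,"dy":0,"dz":0.022,"ax":0,"ay":0,"az":0,"jaw":0},{"dx":0,"dy":0,"dz":0,"ax":0,"ay":0,"az":0,"jaw":0.7},{"dx":0,"dy":0,"dz":0,"ax":0,"ay":0,"az":0,"jaw":0.7},{"dx":0,"dy":0,"dz":0,"ax":0,"ay":0,"az":0,"jaw":0.7},{"dx":0,"dy":0,"dz":0,"ax":0,"ay":0,"az":0,"jaw":0.7}]}}

```text
t: 2.97
position: [0.4519, 0.2686, 0.0471]
orientation: [[-0.04, 0.999, 0.002], [0.999, 0.04, 0.002], [0.002, 0.002, -1.0]]
wrist_force: [0.1, -0.3, 0.5]
gripper_width: 0.039
grip_force: 0.0
```

Run:
```python
from h import *
s=st(); c=cal("wrist"); i=imaging.snapshot("wrist"); cv2.imwrite("pics/w4.png",i)
print(proj(c,s["position"]+[0,0,.03]))
cv2.imwrite("pics/w4v.png",cv2.resize(i,None,fx=1.5,fy=1.5))
```

```text
t 2.97 p [0.4519 0.2686 0.0471] yaw_y 2.27 z [ 0.002  0.002 -1.   ] q [-0.84  0.52  0.28  2.02 -0.24  0.63 -0.37] F [ 0.1 -0.3  0.5] w 0.039
[259.34231627 279.6815922 ]
```

View pics/w4v.png

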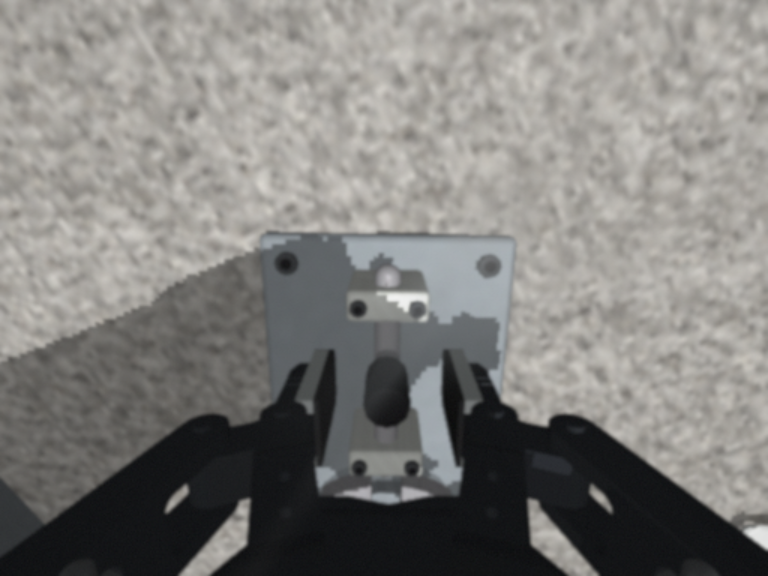

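The knob sits midway between the pads, near (387,390), clear of both guides. I'll close on it and slide it home.

{"name": "servo_tool", "arguments": {"grip_force": 40, "steps": [{"dx":0,"dy":0,"dz":0,"ax":0,"ay":0,"az":0,"jaw":1},{"dx":0,"dy":0,"dz":0,"ax":0,"ay":0,"az":0,"jaw":1},{"dx":0,"dy":0,"dz":0,"ax":0,"ay":0,"az":0,"jaw":1},{"dx":0,"dy":0,"dz":0,"ax":0,"ay":0,"az":0,"jaw":1},{"dx":0,"dy":0,"dz":0,"ax":0,"ay":0,"az":0,"jaw":1},{"dx":0,"dy":0,"dz":0,"ax":0,"ay":0,"az":0,"jaw":1}]}}

```text
t: 3.52
position: [0.4514, 0.2685, 0.0466]
orientation: [[-0.039, 0.999, 0.002], [0.999, 0.039, 0.002], [0.002, 0.002, -1.0]]
wrist_force: [-0.9, -0.7, 8.7]
gripper_width: 0.0135
grip_force: 38.9
```

{"name": "servo_tool", "arguments": {"grip_force": 40, "steps": [{"dx":-0.003,"dy":0,"dz":0,"ax":0,"ay":0,"az":0,"jaw":1},{"dx":-0.003,"dy":0,"dz":0,"ax":0,"ay":0,"az":0,"jaw":1},{"dx":-0.003,"dy":0,"dz":0,"ax":0,"ay":0,"az":0,"jaw":1},{"dx":-0.003,"dy":0,"dz":0,"ax":0,"ay":0,"az":0,"jaw":1},{"dx":-0.003,"dy":0,"dz":0,"ax":0,"ay":0,"az":0,"jaw":1},{"dx":-0.003,"dy":0,"dz":0,"ax":0,"ay":0,"az":0,"jaw":1},{"dx":0,"dy":0,"dz":0,"ax":0,"ay":0,"az":0,"jaw":1}]}}

```text
t: 4.1
position: [0.4519, 0.2502, 0.0466]
orientation: [[-0.039, 0.999, 0.001], [0.999, 0.039, 0.002], [0.002, 0.001, -1.0]]
wrist_force: [-2.6, -0.6, 8.5]
gripper_width: 0.014
grip_force: 39.0
```

{"name": "servo_tool", "arguments": {"grip_force": 40, "steps": [{"dx":-0.001,"dy":0,"dz":0,"ax":0,"ay":0,"az":0,"jaw":1},{"dx":-0.001,"dy":0,"dz":0,"ax":0,"ay":0,"az":0,"jaw":1},{"dx":-0.001,"dy":0,"dz":0,"ax":0,"ay":0,"az":0,"jaw":1},{"dx":-0.001,"dy":0,"dz":0,"ax":0,"ay":0,"az":0,"jaw":1},{"dx":0,"dy":0,"dz":0,"ax":0,"ay":0,"az":0,"jaw":1}]}}

```text
t: 4.52
position: [0.452, 0.2499, 0.0468]
orientation: [[-0.042, 0.999, 0.002], [0.999, 0.042, 0.005], [0.005, 0.002, -1.0]]
wrist_force: [-2.7, 10.3, 4.3]
gripper_width: 0.0137
grip_force: 38.9
```

{"name": "servo_tool", "arguments": {"grip_force": 50, "steps": [{"dx":-0.001,"dy":0,"dz":0,"ax":0,"ay":0,"az":0,"jaw":1},{"dx":-0.001,"dy":0,"dz":0,"ax":0,"ay":0,"az":0,"jaw":1},{"dx":-0.001,"dy":0,"dz":0,"ax":0,"ay":0,"az":0,"jaw":1},{"dx":0,"dy":0,"dz":0,"ax":0,"ay":0,"az":0,"jaw":1}]}}

```text
t: 4.85
position: [0.452, 0.2497, 0.047]
orientation: [[-0.044, 0.999, 0.003], [0.999, 0.044, 0.008], [0.008, 0.003, -1.0]]
wrist_force: [-3.3, 19.5, 1.4]
gripper_width: 0.0134
grip_force: 48.7
```

Run:
```python
from h import *
s=st(); i=imaging.snapshot("top"); w=imaging.snapshot("wrist"); cv2.imwrite("pics/t5.png",i); cv2.imwrite("pics/w5.png",w)
cv2.imwrite("pics/w5v.png",cv2.resize(w[160:380,130:400],None,fx=2.7,fy=2.7,interpolation=cv2.INTER_CUBIC))
```

```text
t 4.85 p [0.452  0.2497 0.047 ] yaw_y 2.53 z [ 0.003  0.008 -1.   ] q [-0.81  0.5   0.27  2.05 -0.24  0.61 -0.33] F [-3.3 19.5  1.4] w 0.0134
```

View pics/w5v.png

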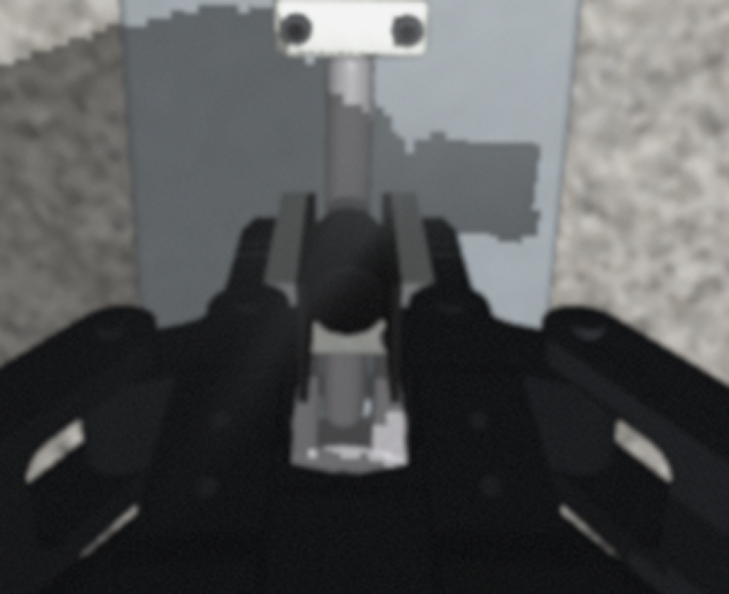

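The bolt has reached a hard stop: 19.5 N with no further travel, and its nose shows in the notch near (345,400). I'll unload it, release and rise.

{"name": "servo_tool", "arguments": {"grip_force": 50, "steps": [{"dx":0.003,"dy":0,"dz":0,"ax":0,"ay":0,"az":0,"jaw":1},{"dx":0.002,"dy":0,"dz":0,"ax":0,"ay":0,"az":0,"jaw":1},{"dx":0,"dy":0,"dz":0,"ax":0,"ay":0,"az":0,"jaw":1},{"dx":0,"dy":0,"dz":0,"ax":0,"ay":0,"az":0,"jaw":0},{"dx":0,"dy":0,"dz":0,"ax":0,"ay":0,"az":0,"jaw":0},{"dx":0,"dy":0,"dz":0,"ax":0,"ay":0,"az":0,"jaw":0},{"dx":0,"dy":0,"dz":-0.025,"ax":0,"ay":0,"az":0,"jaw":0},{"dx":0,"dy":0,"dz":-0.04,"ax":0,"ay":0,"az":0,"jaw":0},{"dx":0,"dy":0,"dz":-0.04,"ax":0,"ay":0,"az":0,"jaw":0},{"dx":0,"dy":0,"dz":-0.04,"ax":0,"ay":0,"az":0,"jaw":0},{"dx":0,"dy":0,"dz":-0.04,"ax":0,"ay":0,"az":0,"jaw":0}]}}

```text
t: 5.87
position: [0.4512, 0.247, 0.2322]
orientation: [[-0.038, 0.999, -0.0], [0.999, 0.038, -0.001], [-0.001, -0.0, -1.0]]
wrist_force: [1.7, 1.4, 0.3]
gripper_width: 0.0854
grip_force: 0.0
```

{"name": "servo_tool", "arguments": {"grip_force": 40, "steps": [{"dx":-0.0357,"dy":0.0102,"dz":0,"ax":0,"ay":0,"az":0,"jaw":0},{"dx":-0.0357,"dy":0.0102,"dz":0,"ax":0,"ay":0,"az":0,"jaw":0},{"dx":-0.0357,"dy":0.0102,"dz":0,"ax":0,"ay":0,"az":0,"jaw":0},{"dx":-0.0357,"dy":0.0102,"dz":0,"ax":0,"ay":0,"az":0,"jaw":0},{"dx":-0.0357,"dy":0.0102,"dz":0,"ax":0,"ay":0,"az":0,"jaw":0},{"dx":-0.0357,"dy":0.0102,"dz":0,"ax":0,"ay":0,"az":0,"jaw":0},{"dx":-0.0357,"dy":0.0102,"dz":0,"ax":0,"ay":0,"az":0,"jaw":0},{"dx":-0.0357,"dy":0.0102,"dz":0,"ax":0,"ay":0,"az":0,"jaw":0},{"dx":-0.0357,"dy":0.0102,"dz":0,"ax":0,"ay":0,"az":0,"jaw":0},{"dx":-0.0357,"dy":0.0102,"dz":0,"ax":0,"ay":0,"az":0,"jaw":0},{"dx":0,"dy":0,"dz":0,"ax":0,"ay":0,"az":0,"jaw":0},{"dx":0,"dy":0,"dz":0,"ax":0,"ay":0,"az":0,"jaw":0}]}}

```text
t: 6.87
position: [0.567, -0.1081, 0.2301]
orientation: [[-0.033, 0.999, -0.0], [0.999, 0.033, -0.001], [-0.001, -0.001, -1.0]]
wrist_force: [-0.6, 0.6, -0.9]
gripper_width: 0.0853
grip_force: 0.0
```

Run:
```python
from h import *
s=st(); c=cal("wrist"); i=imaging.snapshot("wrist"); t=imaging.snapshot("top"); cv2.imwrite("pics/w6.png",i); cv2.imwrite("pics/t6.png",t); np.savez("pics/w6.npz",*c)
u,v=proj(c,(.57,-.103,.044)); print(u,v)
u,v=int(u),int(v); x0,y0=max(u-75,0),max(v-60,0)
print(x0,y0)
a=cv2.resize(i[y0:y0+130,x0:x0+150],None,fx=4,fy=4,interpolation=cv2.INTER_CUBIC)
b=cv2.resize(t[185:245,190:280],None,fx=2.2,fy=2.2,interpolation=cv2.INTER_CUBIC)
a[:b.shape[0],:b.shape[1]]=b
cv2.imwrite("pics/w6v.png",a)
bb,g,r=[i[...,k].astype(int) for k in range(3)]
m=((r-bb>50)&(g>bb)).astype(np.uint8); n,l,q,ce=cv2.connectedComponentsWithStats(m)
for k in range(1,n):
    if q[k,4]>30: print(q[k],ce[k],ray(c,ce[k],.053).round(4))
```

```text
t 6.87 p [ 0.567  -0.1081  0.2301] yaw_y 1.92 z [-0.    -0.001 -1.   ] q [-0.28  0.38  0.52  1.73 -0.21  1.09  0.34] F [-0.6  0.6 -0.9] w 0.0853
261.64338680173347 169.02920269848804
186 109
[405   4  48  28 218] [425.57798165  18.82110092] [0.7264 0.0558 0.053 ]
[164 146  14  13 101] [170.4950495  152.43564356] [ 0.4666 -0.0855  0.053 ]
[258 165  10  11  96] [262.13541667 169.8125    ] [ 0.5704 -0.102   0.053 ]
[357 191  13  11  92] [363.02173913 196.05434783] [ 0.6904 -0.1295  0.053 ]
[ 80 356  23  28  39] [ 91.74358974 368.38461538] [ 0.3348 -0.4033  0.053 ]
```

View pics/w6v.png

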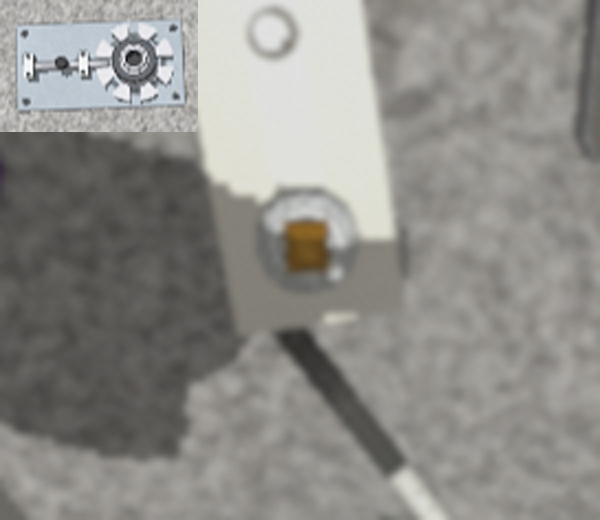

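The sample disc is at crop (307,240), which agrees with the top view at about (0.571, -0.103), and the inset confirms the bolt nose in its notch. Next I'll descend on the disc and grip it.

{"name": "servo_tool", "arguments": {"grip_force": 40, "steps": [{"dx":0.0055,"dy":0.0037,"dz":0.02,"ax":0,"ay":0,"az":0,"jaw":0},{"dx":0,"dy":0,"dz":0.036,"ax":0,"ay":0,"az":0,"jaw":0},{"dx":0,"dy":0,"dz":0.036,"ax":0,"ay":0,"az":0,"jaw":0},{"dx":0,"dy":0,"dz":0.036,"ax":0,"ay":0,"az":0,"jaw":0},{"dx":0,"dy":0,"dz":0.036,"ax":0,"ay":0,"az":0,"jaw":0},{"dx":0,"dy":0,"dz":0.026,"ax":0,"ay":0,"az":0,"jaw":0},{"dx":0,"dy":0,"dz":0.011,"ax":0,"ay":0,"az":0,"jaw":0},{"dx":0,"dy":0,"dz":0,"ax":0,"ay":0,"az":0,"jaw":0},{"dx":0,"dy":0,"dz":0,"ax":0,"ay":0,"az":0,"jaw":0.5},{"dx":0,"dy":0,"dz":0,"ax":0,"ay":0,"az":0,"jaw":0.5}]}}

```text
t: 7.8
position: [0.5721, -0.099, 0.0311]
orientation: [[-0.04, 0.999, 0.003], [0.999, 0.04, -0.0], [-0.0, 0.003, -1.0]]
wrist_force: [0.1, 0.6, -0.0]
gripper_width: 0.064
grip_force: 0.0
```

{"name": "servo_tool", "arguments": {"grip_force": 40, "steps": [{"dx":-0.0035,"dy":-0.0015,"dz":0.0025,"ax":0,"ay":0,"az":0,"jaw":0.5},{"dx":0,"dy":0,"dz":0,"ax":0,"ay":0,"az":0,"jaw":0.5},{"dx":0,"dy":0,"dz":0,"ax":0,"ay":0,"az":0,"jaw":1},{"dx":0,"dy":0,"dz":0,"ax":0,"ay":0,"az":0,"jaw":1},{"dx":0,"dy":0,"dz":0,"ax":0,"ay":0,"az":0,"jaw":1},{"dx":0,"dy":0,"dz":0,"ax":0,"ay":0,"az":0,"jaw":1}]}}

```text
t: 8.3
position: [0.5699, -0.1032, 0.0278]
orientation: [[-0.039, 0.999, 0.001], [0.999, 0.039, -0.0], [-0.0, 0.001, -1.0]]
wrist_force: [-1.4, 0.2, 7.3]
gripper_width: 0.0295
grip_force: 38.9
```

Gripped, with a width that matches the disc. Lifting straight up.

{"name": "servo_tool", "arguments": {"grip_force": 40, "steps": [{"dx":0,"dy":0,"dz":-0.008,"ax":0,"ay":0,"az":0,"jaw":1},{"dx":0,"dy":0,"dz":-0.012,"ax":0,"ay":0,"az":0,"jaw":1},{"dx":0,"dy":0,"dz":-0.02,"ax":0,"ay":0,"az":0,"jaw":1},{"dx":0,"dy":0,"dz":-0.03,"ax":0,"ay":0,"az":0,"jaw":1},{"dx":0,"dy":0,"dz":-0.03,"ax":0,"ay":0,"az":0,"jaw":1},{"dx":0,"dy":0,"dz":-0.03,"ax":0,"ay":0,"az":0,"jaw":1},{"dx":0,"dy":0,"dz":-0.015,"ax":0,"ay":0,"az":0,"jaw":1},{"dx":0,"dy":0,"dz":0,"ax":0,"ay":0,"az":0,"jaw":1}]}}

```text
t: 8.97
position: [0.5714, -0.1034, 0.1767]
orientation: [[-0.039, 0.999, 0.007], [0.999, 0.039, -0.0], [-0.0, 0.007, -1.0]]
wrist_force: [-0.1, -0.4, -1.1]
gripper_width: 0.0294
grip_force: 39.8
```

Run:
```python
from h import *
d=np.load("pics/w3.npz"); c=(d["arr_0"],d["arr_1"],d["arr_2"]); i=cv2.imread("pics/w3.png")
def fit(g,c,p0,h,rs,z):
    u,v=(proj(c,p0)).astype(int); a=cv2.resize(g[v-h:v+h,u-h:u+h],None,fx=6,fy=6,interpolation=cv2.INTER_CUBIC)
    q=cv2.HoughCircles(a,cv2.HOUGH_GRADIENT,1.5,10,param1=120,param2=25,minRadius=int(rs[0]*6),maxRadius=int(rs[1]*6))
    for k in (q[0][:4] if q is not None else []):
        uv=(u-h+(k[0]+.5)/6-.5,v-h+(k[1]+.5)/6-.5); print(np.round(uv,1),(k[2]/6).round(1),ray(c,uv,z).round(4))
g=cv2.cvtColor(i,6); print("wrist nose");fit(g,c,(.4545,.1635,.092),30,(9,17),.092)
print("wrist sleeve");fit(g,c,(.4545,.1635,.08),45,(24,33),.08)
t=cal("top"); j=cv2.cvtColor(cv2.imread("pics/t6.png"),6)
print("top nose");fit(j,t,(.4545,.1635,.092),14,(3.5,7),.092)
print("top sleeve");fit(j,t,(.4545,.1635,.08),22,(8.5,12.5),.08)
print("top plate");fit(j,t,(.4545,.1635,.04),30,(16,20),.04)
v=cv2.resize(i[190:300,205:315],None,fx=5,fy=5,interpolation=cv2.INTER_CUBIC); cv2.imwrite("pics/w3v.png",v)
```

```text
wrist nose
wrist sleeve
top nose
[250.5 211.7] 6.6 [0.4527 0.1629 0.092 ]
[250.5 210. ] 5.5 [0.4573 0.1628 0.092 ]
[247.2 210.5] 6.8 [0.4561 0.1712 0.092 ]
[252.  212.5] 5.8 [0.4508 0.159  0.092 ]
top sleeve
[252.7 212. ] 12.3 [0.453  0.1572 0.08  ]
[249.  212.7] 12.3 [0.4512 0.167  0.08  ]
[251.  213.2] 10.4 [0.4498 0.1618 0.08  ]
[250.5 211. ] 10.2 [0.4557 0.163  0.08  ]
top plate
[253.7 209.7] 19.8 [0.4624 0.1547 0.04  ]
```

View pics/w3v.png

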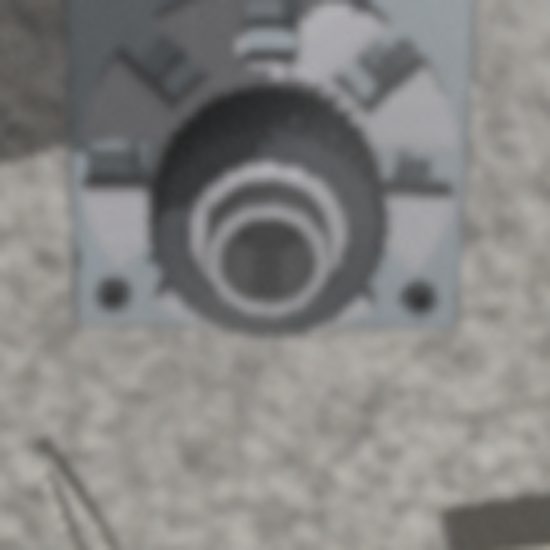

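The nose ring is centred at crop (270,260) and the sleeve at (269,208).

Run:
```python
from h import *
d=np.load("pics/w3.npz"); c=(d["arr_0"],d["arr_1"],d["arr_2"])
print(ray(c,(258.6,241.6),.092)); go((.4545,.1635,.1767))
```

```text
[0.45423357 0.16458204 0.092     ]
t 8.97 p [ 0.5714 -0.1034  0.1767] yaw_y 2.21 z [ 0.007 -0.    -1.   ] q [-0.27  0.44  0.5   1.79 -0.25  0.97  0.37] F [-0.1 -0.4 -1.1] w 0.0294
tool delta [ 0.2712 -0.1065 -0.0008]
```

{"name": "servo_tool", "arguments": {"grip_force": 40, "steps": [{"dx":0.034,"dy":-0.0133,"dz":0,"ax":0,"ay":0,"az":0,"jaw":1},{"dx":0.034,"dy":-0.0133,"dz":0,"ax":0,"ay":0,"az":0,"jaw":1},{"dx":0.034,"dy":-0.0133,"dz":0,"ax":0,"ay":0,"az":0,"jaw":1},{"dx":0.034,"dy":-0.0133,"dz":0,"ax":0,"ay":0,"az":0,"jaw":1},{"dx":0.034,"dy":-0.0133,"dz":0,"ax":0,"ay":0,"az":0,"jaw":1},{"dx":0.034,"dy":-0.0133,"dz":0,"ax":0,"ay":0,"az":0,"jaw":1},{"dx":0.034,"dy":-0.0133,"dz":0,"ax":0,"ay":0,"az":0,"jaw":1},{"dx":0.034,"dy":-0.0133,"dz":0,"ax":0,"ay":0,"az":0,"jaw":1},{"dx":0,"dy":0,"dz":0,"ax":0,"ay":0,"az":0,"jaw":1},{"dx":0,"dy":0,"dz":0,"ax":0,"ay":0,"az":0,"jaw":1},{"dx":0,"dy":0,"dz":0,"ax":0,"ay":0,"az":0,"jaw":1}]}}

```text
t: 9.88
position: [0.4523, 0.1643, 0.1717]
orientation: [[-0.039, 0.999, -0.0], [0.999, 0.039, -0.001], [-0.001, -0.0, -1.0]]
wrist_force: [0.3, -0.6, -1.5]
gripper_width: 0.0288
grip_force: 39.9
```

Run:
```python
from h import *
go((.4545,.164,.1767))
```

```text
t 9.88 p [0.4523 0.1643 0.1717] yaw_y 2.25 z [-0.    -0.001 -1.   ] q [-0.82  0.28  0.45  2.02 -0.15  0.88 -0.25] F [ 0.3 -0.6 -1.5] w 0.0288
tool delta [-0.0004  0.0022 -0.005 ]
```

{"name": "servo_tool", "arguments": {"grip_force": 40, "steps": [{"dx":0,"dy":0.002,"dz":0,"ax":0,"ay":0,"az":0,"jaw":1},{"dx":0,"dy":0,"dz":0.017,"ax":0,"ay":0,"az":0,"jaw":1},{"dx":0,"dy":0,"dz":0.017,"ax":0,"ay":0,"az":0,"jaw":1},{"dx":0,"dy":0,"dz":0.016,"ax":0,"ay":0,"az":0,"jaw":1},{"dx":0,"dy":0,"dz":0,"ax":0,"ay":0,"az":0,"jaw":1},{"dx":0,"dy":0,"dz":0,"ax":0,"ay":0,"az":0,"jaw":1}]}}

```text
t: 10.38
position: [0.4546, 0.1634, 0.1215]
orientation: [[-0.036, 0.999, -0.001], [0.999, 0.036, -0.001], [-0.001, -0.001, -1.0]]
wrist_force: [0.2, 0.3, -1.8]
gripper_width: 0.0291
grip_force: 39.9
```

Run:
```python
from h import *
go((.4545,.164,.0858))
```

```text
t 10.38 p [0.4546 0.1634 0.1215] yaw_y 2.09 z [-0.001 -0.001 -1.   ] q [-0.79  0.35  0.42  2.07 -0.21  0.76 -0.2 ] F [ 0.2  0.3 -1.8] w 0.0291
tool delta [ 0.0007 -0.      0.0357]
```

Aligned. I'll lower in small rows and watch the force.

{"name": "servo_tool", "arguments": {"grip_force": 40, "steps": [{"dx":0.0005,"dy":0,"dz":0.003,"ax":0,"ay":0,"az":0,"jaw":1},{"dx":0,"dy":0,"dz":0.003,"ax":0,"ay":0,"az":0,"jaw":1},{"dx":0,"dy":0,"dz":0.003,"ax":0,"ay":0,"az":0,"jaw":1},{"dx":0,"dy":0,"dz":0.003,"ax":0,"ay":0,"az":0,"jaw":1},{"dx":0,"dy":0,"dz":0,"ax":0,"ay":0,"az":0,"jaw":1}]}}

```text
t: 10.8
position: [0.4544, 0.1654, 0.1095]
orientation: [[-0.039, 0.999, -0.0], [0.999, 0.039, -0.0], [-0.0, -0.0, -1.0]]
wrist_force: [0.6, -0.3, -0.7]
gripper_width: 0.0289
grip_force: 39.9
```

{"name": "servo_tool", "arguments": {"grip_force": 40, "steps": [{"dx":0,"dy":0,"dz":0.003,"ax":0,"ay":0,"az":0,"jaw":1},{"dx":0,"dy":0,"dz":0.003,"ax":0,"ay":0,"az":0,"jaw":1},{"dx":0,"dy":0,"dz":0.003,"ax":0,"ay":0,"az":0,"jaw":1},{"dx":0,"dy":0,"dz":0.003,"ax":0,"ay":0,"az":0,"jaw":1},{"dx":0,"dy":0,"dz":0,"ax":0,"ay":0,"az":0,"jaw":1}]}}

```text
t: 11.22
position: [0.4542, 0.1653, 0.0972]
orientation: [[-0.039, 0.999, -0.001], [0.999, 0.039, -0.0], [-0.0, -0.001, -1.0]]
wrist_force: [-0.3, -0.2, -1.1]
gripper_width: 0.0287
grip_force: 39.9
```

{"name": "servo_tool", "arguments": {"grip_force": 40, "steps": [{"dx":-0.0008,"dy":0,"dz":0.003,"ax":0,"ay":0,"az":0,"jaw":1},{"dx":0,"dy":0,"dz":0.003,"ax":0,"ay":0,"az":0,"jaw":1},{"dx":0,"dy":0,"dz":0.002,"ax":0,"ay":0,"az":0,"jaw":1},{"dx":0,"dy":0,"dz":0.0015,"ax":0,"ay":0,"az":0,"jaw":1},{"dx":0,"dy":0,"dz":0.001,"ax":0,"ay":0,"az":0,"jaw":1},{"dx":0,"dy":0,"dz":0,"ax":0,"ay":0,"az":0,"jaw":1}]}}

```text
t: 11.72
position: [0.4545, 0.1646, 0.0871]
orientation: [[-0.039, 0.999, -0.0], [0.999, 0.039, -0.0], [-0.0, -0.0, -1.0]]
wrist_force: [-0.2, 1.2, -0.5]
gripper_width: 0.0291
grip_force: 39.9
```

{"name": "servo_tool", "arguments": {"grip_force": 40, "steps": [{"dx":0,"dy":0,"dz":0.001,"ax":0,"ay":0,"az":0,"jaw":1},{"dx":0,"dy":0,"dz":0.001,"ax":0,"ay":0,"az":0,"jaw":1},{"dx":0,"dy":0,"dz":0.001,"ax":0,"ay":0,"az":0,"jaw":1},{"dx":0,"dy":0,"dz":0,"ax":0,"ay":0,"az":0,"jaw":1}]}}

```text
t: 12.05
position: [0.4549, 0.1647, 0.0856]
orientation: [[-0.039, 0.999, 0.0], [0.999, 0.039, 0.001], [0.001, 0.0, -1.0]]
wrist_force: [-4.9, -1.5, 21.6]
gripper_width: 0.0283
grip_force: 41.8
```

The disc is seated at the predicted height with 21 N. I'll unload slightly, open, then pre-rotate counter-clockwise above the sleeve.

{"name": "servo_tool", "arguments": {"grip_force": 40, "steps": [{"dx":0,"dy":0,"dz":-0.0015,"ax":0,"ay":0,"az":0,"jaw":1},{"dx":0,"dy":0,"dz":0,"ax":0,"ay":0,"az":0,"jaw":1},{"dx":0,"dy":0,"dz":0,"ax":0,"ay":0,"az":0,"jaw":0},{"dx":0,"dy":0,"dz":0,"ax":0,"ay":0,"az":0,"jaw":0},{"dx":0,"dy":0,"dz":0,"ax":0,"ay":0,"az":0,"jaw":0},{"dx":0,"dy":0,"dz":0,"ax":0,"ay":0,"az":0,"jaw":0},{"dx":0,"dy":0,"dz":0,"ax":0,"ay":0,"az":0,"jaw":0},{"dx":0,"dy":0,"dz":0,"ax":0,"ay":0,"az":0,"jaw":0}]}}

```text
t: 12.72
position: [0.4546, 0.1646, 0.0857]
orientation: [[-0.039, 0.999, -0.0], [0.999, 0.039, -0.0], [-0.0, -0.0, -1.0]]
wrist_force: [-0.6, -0.5, 0.0]
gripper_width: 0.0852
grip_force: 0.0
```

{"name": "servo_tool", "arguments": {"grip_force": 40, "steps": [{"dx":0,"dy":0,"dz":0,"ax":0,"ay":0,"az":-0.117,"jaw":0},{"dx":0,"dy":0,"dz":0,"ax":0,"ay":0,"az":-0.117,"jaw":0},{"dx":0,"dy":0,"dz":0,"ax":0,"ay":0,"az":-0.117,"jaw":0},{"dx":0,"dy":0,"dz":0,"ax":0,"ay":0,"az":-0.117,"jaw":0},{"dx":0,"dy":0,"dz":0,"ax":0,"ay":0,"az":-0.117,"jaw":0},{"dx":0,"dy":0,"dz":0,"ax":0,"ay":0,"az":-0.117,"jaw":0},{"dx":0,"dy":0,"dz":0,"ax":0,"ay":0,"az":-0.117,"jaw":0},{"dx":0,"dy":0,"dz":0,"ax":0,"ay":0,"az":-0.117,"jaw":0},{"dx":0,"dy":0,"dz":0,"ax":0,"ay":0,"az":-0.117,"jaw":0},{"dx":0,"dy":0,"dz":0,"ax":0,"ay":0,"az":-0.117,"jaw":0},{"dx":0,"dy":0,"dz":0,"ax":0,"ay":0,"az":-0.117,"jaw":0},{"dx":0,"dy":0,"dz":0,"ax":0,"ay":0,"az":-0.117,"jaw":0}]}}

```text
t: 13.72
position: [0.4546, 0.1645, 0.0858]
orientation: [[-0.993, 0.122, 0.0], [0.122, 0.993, -0.0], [-0.0, -0.0, -1.0]]
wrist_force: [0.1, -0.3, 0.4]
gripper_width: 0.0854
grip_force: 0.0
```

Run:
```python
from h import *
go((.4545,.1645,.048)); w=imaging.snapshot("wrist"); cv2.imwrite("pics/w7.png",w); c=cal("wrist")
b,g,r=[w[...,k].astype(int) for k in range(3)]
m=((r-b>50)&(g>b)).astype(np.uint8); n,l,q,ce=cv2.connectedComponentsWithStats(m)
for k in range(1,n):
    if q[k,4]>30: print(q[k],ce[k],ray(c,ce[k],.110).round(4))
```

```text
t 13.72 p [0.4546 0.1645 0.0858] yaw_y 83.0 z [ 0. -0. -1.] q [-0.47  0.4   0.01  2.08 -0.01  0.67  1.  ] F [ 0.1 -0.3  0.4] w 0.0854
tool delta [ 0.0001 -0.0001  0.0378]
[245 253  28  28 488] [259.47131148 268.32172131] [0.4536 0.1663 0.11  ]
```

{"name": "servo_tool", "arguments": {"grip_force": 60, "steps": [{"dx":0,"dy":0,"dz":0.01,"ax":0,"ay":0,"az":0,"jaw":0},{"dx":0,"dy":0,"dz":0.012,"ax":0,"ay":0,"az":0,"jaw":0},{"dx":0,"dy":0,"dz":0.01,"ax":0,"ay":0,"az":0,"jaw":0},{"dx":0,"dy":0,"dz":0.0055,"ax":0,"ay":0,"az":0,"jaw":0},{"dx":0,"dy":0,"dz":0,"ax":0,"ay":0,"az":0,"jaw":0},{"dx":0,"dy":0,"dz":0,"ax":0,"ay":0,"az":0,"jaw":0}]}}

```text
t: 14.27
position: [0.4543, 0.1645, 0.0479]
orientation: [[-0.992, 0.129, -0.001], [0.129, 0.992, -0.001], [0.001, -0.001, -1.0]]
wrist_force: [-0.4, -0.4, 0.5]
gripper_width: 0.0852
grip_force: 0.0
```

{"name": "servo_tool", "arguments": {"grip_force": 60, "steps": [{"dx":0,"dy":0,"dz":0,"ax":0,"ay":0,"az":0,"jaw":1},{"dx":0,"dy":0,"dz":0,"ax":0,"ay":0,"az":0,"jaw":1},{"dx":0,"dy":0,"dz":0,"ax":0,"ay":0,"az":0,"jaw":1},{"dx":0,"dy":0,"dz":0,"ax":0,"ay":0,"az":0,"jaw":1},{"dx":0,"dy":0,"dz":0,"ax":0,"ay":0,"az":0,"jaw":1},{"dx":0,"dy":0,"dz":0,"ax":0,"ay":0,"az":0,"jaw":1}]}}

```text
t: 14.77
position: [0.4545, 0.1629, 0.0492]
orientation: [[-0.992, 0.129, -0.0], [0.129, 0.992, -0.001], [-0.0, -0.001, -1.0]]
wrist_force: [-3.3, -7.5, 13.0]
gripper_width: 0.0531
grip_force: 60.3
```

{"name": "servo_tool", "arguments": {"grip_force": 80, "steps": [{"dx":0.0005,"dy":-0.002,"dz":0,"ax":0,"ay":0,"az":0,"jaw":1},{"dx":0,"dy":0,"dz":0,"ax":0,"ay":0,"az":0.1,"jaw":1},{"dx":0,"dy":0,"dz":0,"ax":0,"ay":0,"az":0.1,"jaw":1},{"dx":0,"dy":0,"dz":0,"ax":0,"ay":0,"az":0.1,"jaw":1},{"dx":0,"dy":0,"dz":0,"ax":0,"ay":0,"az":0.1,"jaw":1},{"dx":0,"dy":0,"dz":0,"ax":0,"ay":0,"az":0.1,"jaw":1},{"dx":0,"dy":0,"dz":0,"ax":0,"ay":0,"az":0,"jaw":1}]}}

```text
t: 15.35
position: [0.4545, 0.1626, 0.0494]
orientation: [[-0.805, 0.593, 0.002], [0.593, 0.805, 0.0], [-0.001, 0.001, -1.0]]
wrist_force: [-1.4, -2.2, 10.3]
gripper_width: 0.0527
grip_force: 83.2
```

Run:
```python
from h import *
s=st(); print(s["wrist_torque"],s["grip_force"])
```

```text
t 15.35 p [0.4545 0.1626 0.0494] yaw_y 53.62 z [ 0.002  0.    -1.   ] q [-0.57  0.46  0.15  2.12 -0.12  0.57  0.61] F [-1.4 -2.2 10.3] w 0.0527
[-0.49600642  0.35642198 -0.04167967] 83.23052270337939
```

{"name": "servo_tool", "arguments": {"grip_force": 80, "steps": [{"dx":0,"dy":0,"dz":0,"ax":0,"ay":0,"az":0.11,"jaw":1},{"dx":0,"dy":0,"dz":0,"ax":0,"ay":0,"az":0.11,"jaw":1},{"dx":0,"dy":0,"dz":0,"ax":0,"ay":0,"az":0.11,"jaw":1},{"dx":0,"dy":0,"dz":0,"ax":0,"ay":0,"az":0.11,"jaw":1},{"dx":0,"dy":0,"dz":0,"ax":0,"ay":0,"az":0.11,"jaw":1},{"dx":0,"dy":0,"dz":0,"ax":0,"ay":0,"az":0.11,"jaw":1},{"dx":0,"dy":0,"dz":0,"ax":0,"ay":0,"az":0.11,"jaw":1},{"dx":0,"dy":0,"dz":0,"ax":0,"ay":0,"az":0.11,"jaw":1},{"dx":0,"dy":0,"dz":0,"ax":0,"ay":0,"az":0.11,"jaw":1},{"dx":0,"dy":0,"dz":0,"ax":0,"ay":0,"az":0.11,"jaw":1},{"dx":0,"dy":0,"dz":0,"ax":0,"ay":0,"az":0.11,"jaw":1},{"dx":0,"dy":0,"dz":0,"ax":0,"ay":0,"az":0,"jaw":1}]}}

```text
t: 16.35
position: [0.454, 0.1623, 0.0493]
orientation: [[0.271, 0.962, 0.001], [0.962, -0.271, 0.001], [0.001, 0.0, -1.0]]
wrist_force: [-4.1, -3.0, 15.2]
gripper_width: 0.0525
grip_force: 83.7
```

Run:
```python
from h import *
s=st(); print(s["wrist_torque"],s["grip_force"])
```

```text
t 16.35 p [0.454  0.1623 0.0493] yaw_y -15.74 z [ 0.001  0.001 -1.   ] q [-0.83  0.49  0.5   2.14 -0.41  0.6  -0.31] F [-4.1 -3.  15.2] w 0.0525
[-0.74012073  0.731119   -0.0561267 ] 83.67787331342697
```

{"name": "servo_tool", "arguments": {"grip_force": 110, "steps": [{"dx":0,"dy":0,"dz":0,"ax":0,"ay":0,"az":0,"jaw":1},{"dx":0,"dy":0,"dz":0,"ax":0,"ay":0,"az":0.08,"jaw":1},{"dx":0,"dy":0,"dz":0,"ax":0,"ay":0,"az":0.08,"jaw":1},{"dx":0,"dy":0,"dz":0,"ax":0,"ay":0,"az":0.08,"jaw":1},{"dx":0,"dy":0,"dz":0,"ax":0,"ay":0,"az":0.08,"jaw":1},{"dx":0,"dy":0,"dz":0,"ax":0,"ay":0,"az":0.08,"jaw":1},{"dx":0,"dy":0,"dz":0,"ax":0,"ay":0,"az":0.08,"jaw":1},{"dx":0,"dy":0,"dz":0,"ax":0,"ay":0,"az":0.08,"jaw":1},{"dx":0,"dy":0,"dz":0,"ax":0,"ay":0,"az":0.08,"jaw":1},{"dx":0,"dy":0,"dz":0,"ax":0,"ay":0,"az":0.08,"jaw":1},{"dx":0,"dy":0,"dz":0,"ax":0,"ay":0,"az":0.08,"jaw":1},{"dx":0,"dy":0,"dz":0,"ax":0,"ay":0,"az":0,"jaw":1}]}}

```text
t: 17.35
position: [0.4538, 0.1625, 0.0495]
orientation: [[0.878, 0.478, 0.0], [0.478, -0.878, 0.001], [0.001, -0.001, -1.0]]
wrist_force: [-6.5, -2.8, 22.3]
gripper_width: 0.0517
grip_force: 112.4
```

Run:
```python
from h import *
s=st(); print(s["wrist_torque"],s["grip_force"])
```

```text
t 17.35 p [0.4538 0.1625 0.0495] yaw_y -61.45 z [ 0.     0.001 -1.   ] q [-0.98  0.55  0.73  2.15 -0.61  0.66 -0.9 ] F [-6.5 -2.8 22.3] w 0.0517
[-0.88228003  1.26007655  0.01792639] 112.35192529857159
```

{"name": "servo_tool", "arguments": {"grip_force": 110, "steps": [{"dx":0,"dy":0,"dz":0,"ax":0,"ay":0,"az":0.06,"jaw":1},{"dx":0,"dy":0,"dz":0,"ax":0,"ay":0,"az":0.06,"jaw":1},{"dx":0,"dy":0,"dz":0,"ax":0,"ay":0,"az":0.05,"jaw":1},{"dx":0,"dy":0,"dz":0,"ax":0,"ay":0,"az":0,"jaw":1}]}}

```text
t: 17.68
position: [0.4537, 0.1626, 0.0494]
orientation: [[0.946, 0.324, -0.0], [0.324, -0.946, 0.001], [0.0, -0.001, -1.0]]
wrist_force: [-6.8, -2.7, 22.1]
gripper_width: 0.0521
grip_force: 112.4
```

Run:
```python
from h import *
s=st(); print(s["wrist_torque"],s["effort"],s["grip_force"])
w=imaging.snapshot("wrist"); cv2.imwrite("pics/w8.png",w)
def resin(n):
    w=cv2.imread(n); b,g,r=[w[...,k].astype(int) for k in range(3)]
    m=((r-b>40)&(g>b)).astype(np.uint8); k,l,q,ce=cv2.connectedComponentsWithStats(m)
    for j in range(1,k):
        if q[j,4]>150: print(n,ce[j],q[j],cv2.minAreaRect(np.argwhere(l==j)[:,::-1].astype(np.float32)))
for n in("pics/w7.png","pics/w8.png"):resin(n)
```

```text
t 17.68 p [0.4537 0.1626 0.0494] yaw_y -71.07 z [-0.     0.001 -1.   ] q [-1.01  0.56  0.78  2.15 -0.65  0.67 -1.03] F [-6.8 -2.7 22.1] w 0.0521
[-0.87011203  1.27884007  0.08766182] [ -0.10337326 -44.17114735   9.32597548 -17.51160622  -1.28039248
  -1.88760415  -0.9287446 ] 112.39800285547972
pics/w7.png [256.00807537 266.23149394] [239 251  34  30 743] ((255.46151733398438, 266.3077087402344), (26.279563903808594, 30.201885223388672), 78.69007110595703)
pics/w8.png [258.42294863 315.79986658] [ 235  294   48   42 1499] ((259.1764831542969, 316.79412841796875), (42.44373321533203, 38.32062911987305), 14.03624439239502)
```

The wrist picture shows the resin did not rotate with the tool, so the spindle is locked. The sleeve has turned 2.69 rad and joint 7 carries about 0.9 N m, so the grip is stiff. I'll let go and retreat.

{"name": "servo_tool", "arguments": {"grip_force": 40, "steps": [{"dx":0,"dy":0,"dz":0,"ax":0,"ay":0,"az":0,"jaw":0},{"dx":0,"dy":0,"dz":0,"ax":0,"ay":0,"az":0,"jaw":0},{"dx":0,"dy":0,"dz":0,"ax":0,"ay":0,"az":0,"jaw":0},{"dx":0,"dy":0,"dz":0,"ax":0,"ay":0,"az":0,"jaw":0},{"dx":0,"dy":0,"dz":0,"ax":0,"ay":0,"az":0,"jaw":0},{"dx":0,"dy":0,"dz":-0.015,"ax":0,"ay":0,"az":0,"jaw":0},{"dx":0,"dy":0,"dz":-0.025,"ax":0,"ay":0,"az":0,"jaw":0},{"dx":0,"dy":0,"dz":-0.035,"ax":0,"ay":0,"az":0,"jaw":0},{"dx":0,"dy":0,"dz":-0.035,"ax":0,"ay":0,"az":0,"jaw":0},{"dx":0,"dy":0,"dz":-0.035,"ax":0,"ay":0,"az":0,"jaw":0},{"dx":0,"dy":0,"dz":-0.035,"ax":0,"ay":0,"az":0,"jaw":0},{"dx":0,"dy":0,"dz":0,"ax":0,"ay":0,"az":0,"jaw":0}]}}

```text
t: 18.73
position: [0.457, 0.1629, 0.2336]
orientation: [[0.945, 0.327, 0.007], [0.327, -0.945, 0.004], [0.008, -0.002, -1.0]]
wrist_force: [1.2, 0.6, 0.3]
gripper_width: 0.0854
grip_force: 0.0
```

Run:
```python
from h import *
st(); c=cal("wrist"); w=imaging.snapshot("wrist"); cv2.imwrite("pics/w9.png",w)
b,g,r=[w[...,k].astype(int) for k in range(3)]
m=((r-b>40)&(g>b)).astype(np.uint8); k,l,q,ce=cv2.connectedComponentsWithStats(m)
for j in range(1,k):
    if q[j,4]>60: print(ce[j],q[j],ray(c,ce[j],.110).round(4),cv2.minAreaRect(np.argwhere(l==j)[:,::-1].astype(np.float32))[1:])
# dark knob: expected home position vs withdrawn
for y in(.2485,.268): 
    u,v=proj(c,(.4515,y,.074)).astype(int); print(y,u,v,w[v-1:v+2,u-1:u+2].mean().round(1) if 0<=v<383 and 0<=u<511 else None)
```

```text
t 18.73 p [0.457  0.1629 0.2336] yaw_y -70.93 z [ 0.007  0.004 -1.   ] q [-1.29  0.3   1.08  1.96 -0.3   1.05 -1.32] F [1.2 0.6 0.3] w 0.0854
[257.9689441  188.64596273] [251 182  16  14 161] [0.4551 0.1649 0.11  ] ((13.597794532775879, 12.332883834838867), 18.434947967529297)
[447.57142857 230.75396825] [441 225  14  12 126] [ 0.4762 -0.0317  0.11  ] ((10.429031372070312, 12.611852645874023), 75.96376037597656)
0.2485 183 158 44.4
0.268 165 152 133.3
```

The knob is dark at its home position and the resin is upright on the chuck axis, so I'm handing in.

```bash
python3 -c "
from bench import manip
print(manip.job_done())"
```

```text
the job is handed in; nothing more can be done
None
```

Job handed in at about 19 s: the bolt is fully home, the sample disc sits flat on the chuck nose, and the sleeve was turned about 2.7 rad clockwise to a firm grip and released; the hand-in returned no verdict.

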